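Clear, open and hand-check the bench centrifuge

ROBOT

A 7-joint arm with a two-finger parallel gripper is mounted at the origin on the work surface. World frame = base frame: x ahead of the robot, y to its left, z up, the work surface at z = 0. Lengths are in m, angles in rad, forces in N, time in s.
With the tool pointing down it reaches from about 0.35 to 0.775 m from the base axis. Payload 3.1 kg.
Tool frame: the origin (TCP) lies at the very end of the fingers, on their centre line; the grasp point (between the pads) lies 19 mm behind it; z points along the fingers, y is the line along which they close (so a half turn about z gives the same grasp; the last joint's range is limited). The gripper opens to 85 mm and grips with 20 to 120 N. Pads are 22 mm wide; open, the fingers measure 114 mm over their backs; the gripper's body (76 mm by 85 mm) begins 54 mm behind the grasp point. The pads swing forward as they close: fully open they stand 13 mm farther back than shut.
Start: joints at [1.253, 0.311, 0.014, 1.512, -0.004, 1.319, -0.027], TCP at [0.15, -0.529, 0.231] pointing down, gripper open.
Joint ranges: [-2.7, 2.7], [-0.3, 1.91], [-1.27, 1.3], [0.12, 2.57], [-1.44, 4.58], [0.2, 2.03], [-3.05, 3.05]. Speed limits (rad/s): [2.79, 2.79, 3.14, 3.14, 3.14, 3.14, 3.14].

INTERFACE

Orientations are given as a unit quaternion [w, x, y, z].
In Python, from workcell import manip gives the robot as it stands.
- The arm moves only by the tool servo_tool, never from a script. Its argument "series" is a list of rows, each an object of numbers: "tx", "ty", "tz": the shift along the world's x, y, z in mm; "rx", "ry", "rz": the turn, a rotation vector about the world's x, y, z in degrees; "grip": the closure in counts, from 0 (fully open) to 255 (shut). In form: [{"tx": .., "ty": .., "tz": .., "rx": .., "ry": .., "rz": .., "grip": ..}, ...]. A call has 1 to 12 rows; each row is the pose to reach, as a shift and turn from the pose commanded when the call began; what a row does not reach only later rows make up. A row lasts 1/8 s, in which the tool goes at most 62.5 mm and 10.7 degrees, less where a joint would pass 70% of its speed; a pose out of reach is approached as far as the arm can. A call with a gripper value outside its range is refused whole. The fingers move at their own pace and stop on an object; "grip_force" is the grip in N (left out, the last holds). Time passes only in rows, so rows that repeat a pose let the fingers close. It gives the time, the measured TCP pose, the force, the opening and the grip force at its end, in the units of the state.
- manip.state(): the state, without advancing time (a new reading comes with each control period).
- manip.snapshot(name): name is "side" or "top" or "wrist"; returns a dict with "pixels" (384x512x3 uint8, red, green, blue), "intrinsics" (3x3 intrinsics, pixels), "world_from_camera" (4x4, takes a point from camera to world coordinates); the wrist camera has in their place "hand_eye" (4x4, takes a point from camera to tool coordinates, whose origin is the TCP and whose axes are the flange's). Camera axes: x right, y up, looking along -z (the intrinsics and any distortion apply to the point x, -y, -z); pixel columns grow to the right and rows downward; lengths in m; the calibration is good to about 2 mm. A picture is of the moment at which its call begins: read the wrist's pose just before it. There is no depth.
- manip.sign_off(): hands the job in; it is judged then, once.
The state is a dict: "t": time; "qpos": joint angles; "joint_vel": joint speeds; "joint_torque": joint torques, N m; "position": TCP position; "ee_rot": TCP orientation; "force": force on the tool from outside, world axes, zero at the start; "ft_torque": the same for the moment, N m; "width": finger opening in m; "gripper_force": force on a finger pad.
Only numpy, scipy, OpenCV 4.12 (cv2) and the standard library are available. Lean on these libraries where they do the work, as an engineer would, in place of code of your own. Each camera call takes 0.05 s, during which the arm holds its last target. There are 200 camera calls.

TASK

Get the bench centrifuge ready for a run. Take the jar off its lid and stand it upright in the steel tray, then lift the lid all the way open until it rests back on its stop, without flinging it or letting it drop, and then push the rotor round by hand through one full turn, anticlockwise seen from above, to check that it runs free; leave it still with the lid open. Do not knock over the jar, and leave the tube rack, the beaker and the white bottle where they are.

Things in the scene. Friction and masses are not known exactly. Their poses are not given: they have to be found in the camera images.
- centrifuge: White bench centrifuge, fixed, 220 mm deep (its x), 240 mm wide (its y), 100 mm high to the rim. Origin: centre of its underside; z up. Its front (display, knob) faces its -x, towards the robot's right; the lid's hinge runs along its +x rim. Under the lid is a round chamber, 176 mm in diameter, centred on the origin, floor 45 mm above the bench, in which the rotor turns.
- lid (a joint): Angle of the lid: 0 closed, grows as it opens; 1.75 rad (100 degrees) on its stop, leaning back past upright. It is loose: it falls shut if let go before upright and by itself onto the stop if let go past upright.
- lid_handle (a point): Middle of the lid's grip bar: round steel, 12 mm thick, 110 mm long, parallel to the hinge, 42 mm above the lid's top on a post at each end, 15 mm in from the lid's front edge; when closed 205 mm in front of the hinge axis and 50 mm above it. The lid is a flat grey slab, 220 by 240 by 8 mm, 0.35 kg, its top 108 mm above the bench when closed.
- lid_hinge (a point): Middle of the lid's hinge axis: at the centrifuge's (+110, 0, 100.5) mm; the axis is along the centrifuge's y.
- rotor (a joint): Angle of the rotor, anticlockwise seen from above positive, counted on over full turns. At 0 its two arms lie along the centrifuge's +x and -x. It starts between 0 and 0.8 rad, turns with light friction and stays where it is left.
- rotor_hub (a point): Top of the rotor's hub, on its vertical axis at the chamber's centre, 96 mm above the bench. Aluminium rotor: hub 40 mm in diameter; two straight arms in line, 16 mm wide, 70 to 88 mm above the bench, each ending in a round carrier 26 mm in diameter, 60 mm from the axis, 54 to 90 mm above the bench. Fingertips fit down between the arms to push one round.
- jar: Closed amber glass jar with a black cap and paper label, 54 mm in diameter, 75 mm high, about 0.22 kg, standing on the closed lid. Origin: centre of its underside; z up.
- tray: Flat open steel tray on the bench, 150 by 150 mm, rim 14 mm high, walls and floor 4 mm thick. Origin: centre of its underside. It lies on one side of the centrifuge, left or right.
- rack: White tube rack with six capped tubes, 150 by 70 mm, 96 mm high, a bystander on the other side. Origin: centre of its underside.
- beaker: Empty glass beaker, 72 mm in diameter, 95 mm high, a bystander beyond the centrifuge. Origin: centre of its underside.
- flask: White plastic bottle, 66 mm in diameter, 150 mm high, a bystander beyond the centrifuge. Origin: centre of its underside.
Not all that is in view belongs to the job. Of the things that look like the tray, take the one that is nearest to the robot's base at the start.

How it is judged:
On the way, in this order (a step that is already met when the one before it is completed fails the run):
1. the jar stands upright in the tray, let go (x of jar in the frame of tray between -0.05 and 0.05 m and y of jar in the frame of tray between -0.05 and 0.05 m and z of jar in the frame of tray between -0.002 and 0.012 m and angle between jar's own z axis and vertical below 0.15 rad and contact force between jar and the fingers below 0.1 N), for 0.2 s.
2. the lid is open on its stop (value of joint lid above 1.68 rad and x of jar in the frame of tray between -0.05 and 0.05 m and y of jar in the frame of tray between -0.05 and 0.05 m and z of jar in the frame of tray between -0.002 and 0.012 m and angle between jar's own z axis and vertical below 0.15 rad), for 0.2 s.
3. the rotor has been pushed round one full turn anticlockwise, with the lid open (value of joint rotor above 6 rad and value of joint lid above 1.68 rad), for 0.1 s.
At the end, for the whole second after the job is handed in: The jar stands upright (within 0.15 rad) on the tray's floor, its centre within 50 mm of the tray's centre along each side; the lid rests open on its stop (over 1.68 rad); the rotor has been turned one full turn anticlockwise (its angle is between 6.0 and 8.2 rad); jar, lid and rotor are still (all of step 3 and x of jar in the frame of tray between -0.05 and 0.05 m and y of jar in the frame of tray between -0.05 and 0.05 m and z of jar in the frame of tray between -0.002 and 0.012 m and angle between jar's own z axis and vertical below 0.15 rad and linear speed of jar below 0.02 m/s and velocity of joint lid between -0.05 and 0.05 rad/s and value of joint rotor below 8.2 rad and velocity of joint rotor between -0.05 and 0.05 rad/s); the robot touches nothing.
It fails at once if the jar is tipped over (more than 0.6 rad) (angle between jar's own z axis and vertical above 0.6 rad).
It fails at once if the lid is flung open or dropped (faster than 3.5 rad/s) (velocity of joint lid above 3.5 rad/s or velocity of joint lid below -3.5 rad/s).
It fails at once if the rack, beaker or white bottle is moved by more than 30 mm (distance of any of rack, beaker, flask from where it was at the start of the episode above 0.03 m).
It also fails if it takes over 72 s, if anything falls off the work surface, if the arm or the gripper's body presses on something with over 40 N, if the wrist force passes 120 N, or if a joint passes its speed limit or range.

## Working session

There is one attempt and no reset: what is moved stays moved. The work goes in short steps, Python scripts to look and compute and a tool call to move; the robot and the scene stay as the last step left them, time stands still between calls to the robot, and variables do not carry over. Pictures are saved under pics/ and viewed, at most 10 in all, crops included, and the job is handed in when it is done.

Besides the shell and the picture viewer there is one more tool, called after ">>>" by a JSON object that holds its "op" and its "data", one argument or row to a line. servo_tool: Moves the arm, as the interface text tells. Its arguments: {"type":"object","properties":{"series":{"type":"array","items":{"type":"object","properties":{"tx":{"type":"number"},"ty":{"type":"number"},"tz":{"type":"number"},"rx":{"type":"number"},"ry":{"type":"number"},"rz":{"type":"number"},"grip":{"type":"number"}}}},"grip_force":{"type":"number"}},"required":["series"]}

```bash
mkdir -p pics
python3 - <<'E'
from workcell import manip
import cv2,pickle,numpy as np
np.set_printoptions(precision=4,suppress=True)
d={}
for n in ("top","side"):
    s=manip.snapshot(n); d[n]=s
    cv2.imwrite(f"pics/{n}0.png",cv2.resize(s["pixels"][:,:,::-1],(800,600),interpolation=cv2.INTER_CUBIC))
    print(n,s["intrinsics"],s["world_from_camera"],[k for k in s])
pickle.dump(d,open("cams.pkl","wb"))
print(manip.state())
E
```

```text
top [[404.3643   0.     255.2506]
 [  0.     404.3643 189.3178]
 [  0.       0.       1.    ]] [[-0.0216  0.9709 -0.2385  0.3395]
 [-0.9998 -0.0219  0.0017 -0.1358]
 [-0.0036  0.2385  0.9711  1.3468]
 [ 0.      0.      0.      1.    ]] ['pixels', 'intrinsics', 'world_from_camera']
side [[462.9998   0.     257.8947]
 [  0.     462.9998 187.306 ]
 [  0.       0.       1.    ]] [[ 0.8702  0.3557 -0.341   0.0829]
 [-0.4924  0.6016 -0.629  -1.0963]
 [-0.0186  0.7152  0.6987  1.176 ]
 [ 0.      0.      0.      1.    ]] ['pixels', 'intrinsics', 'world_from_camera']
{'t': 0.1, 'qpos': array([ 1.2533,  0.3116,  0.014 ,  1.5129, -0.0044,  1.3192, -0.0272]), 'joint_vel': array([-0.0018, -0.0023,  0.0011, -0.0034, -0.0005,  0.0004,  0.0003]), 'joint_torque': array([  0.0008, -38.0856,   0.1466, -23.1244,   0.0122,   0.0081,
        -0.    ]), 'position': array([ 0.1496, -0.5286,  0.2303]), 'ee_rot': array([-0.0011,  0.9905,  0.1375, -0.0002]), 'force': array([ 0.6612, -0.2209,  0.0177]), 'ft_torque': array([ 0.0738, -0.0278, -0.0056]), 'gripper_force': 0.0, 'width': 0.08563302911978554}
```

View pics/top0.png

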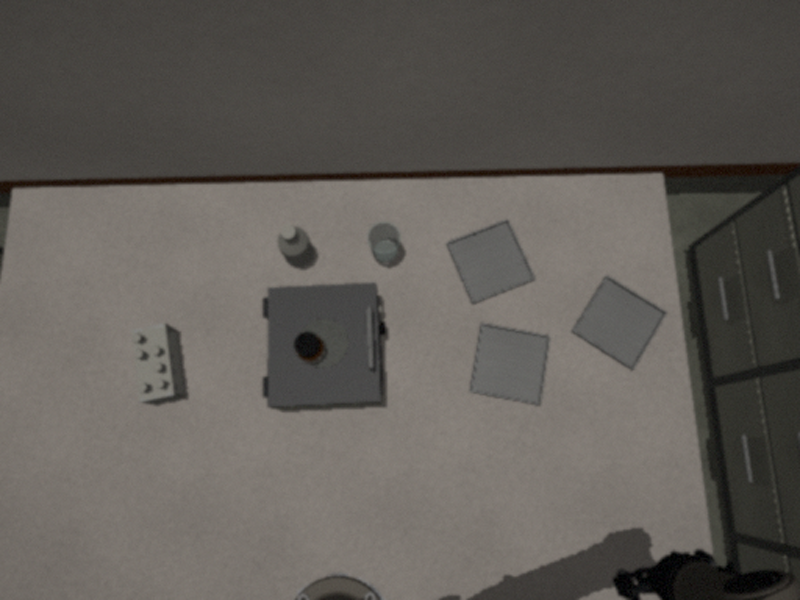

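View pics/side0.png

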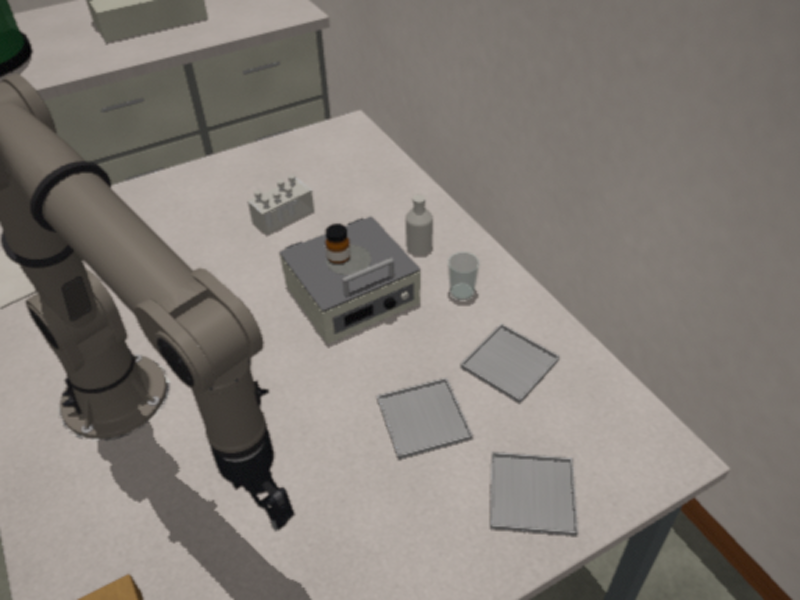

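The top view (800x600 scale) shows the centrifuge at about (325,345) with its handle on the right at (371,338), so its front faces world -y. The jar is at (308,346) and the rack is to the left. There are three trays; the one nearest the base is at (510,365). Next I'll take an enlarged crop for measuring.

```bash
cat > h.py <<'E'
import cv2,pickle,numpy as np
np.set_printoptions(precision=4,suppress=True)
C=pickle.load(open("cams.pkl","rb"))
def ray(n,u,v):
    K,T=C[n]["intrinsics"],C[n]["world_from_camera"]
    d=np.linalg.inv(K)@[u,v,1]; return T[:3,3],T[:3,:3]@(d*[1,-1,-1])
def at(n,u,v,z):
    o,d=ray(n,u,v); return (o+d*(z-o[2])/d[2])[:2]
def proj(n,p):
    K,T=C[n]["intrinsics"],C[n]["world_from_camera"]
    q=T[:3,:3].T@(np.array(p)-T[:3,3]); q=K@(q*[1,-1,-1]); return q[:2]/q[2]
E
python3 - <<'E'
from h import *
t=C["top"]["pixels"][:,:,::-1][170:265,165:355]; s=C["side"]["pixels"][:,:,::-1]
f=lambda a,k:cv2.convertScaleAbs(cv2.resize(a,None,fx=k,fy=k,interpolation=cv2.INTER_CUBIC),alpha=1.5)
cv2.imwrite("pics/c1.png",f(t,4.2))
cv2.imwrite("pics/c2.png",f(s[120:300,175:385],3.3))
E
```

```text
(no output)
```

View pics/c1.png

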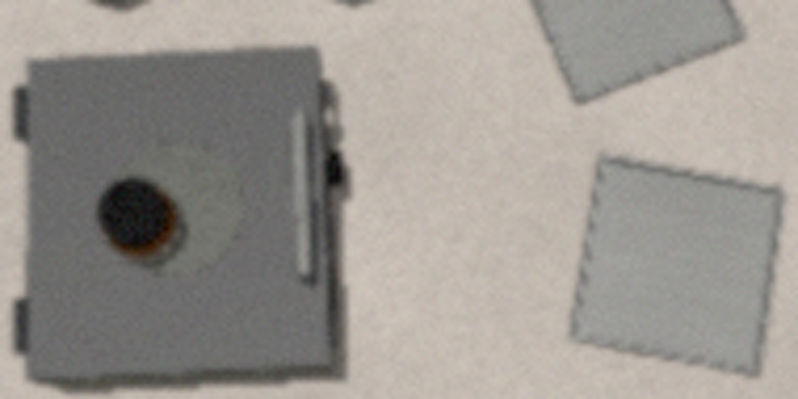

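View pics/c2.png

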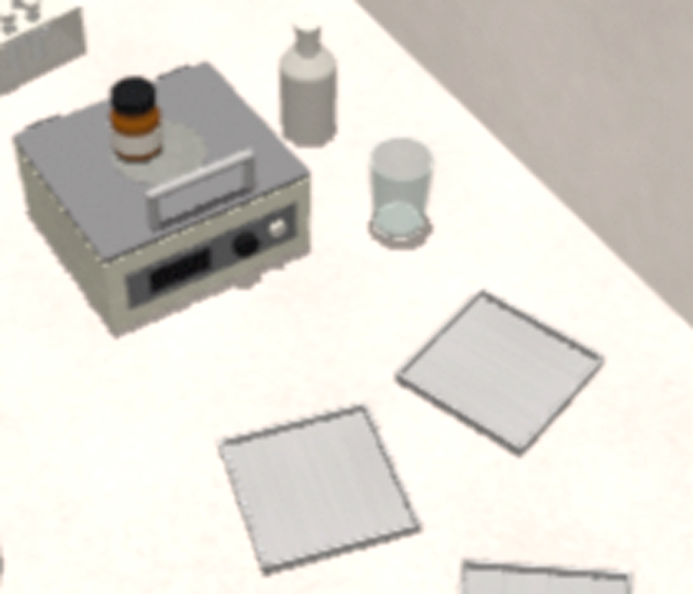

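Run:
```python
from h import *
T=lambda p,z:at("top",165+(p[0]+.5)/4.2-.5,170+(p[1]+.5)/4.2-.5,z)
S=lambda p,z:at("side",175+(p[0]+.5)/3.3-.5,120+(p[1]+.5)/3.3-.5,z)
for n,F,L,H,J,Y in (("top",T,[(29,62),(317,47),(330,372),(28,378)],[(299,108),(308,280)],(135,214),[(602,155),(780,190),(757,375),(573,338)]),
  ("side",S,[(207,64),(307,176),(108,254),(18,143)],[(252,159),(150,190)],(134,88),[(366,407),(418,528),(266,572),(221,443)])):
    l=np.array([F(p,.108) for p in L]);h=np.array([F(p,.1505) for p in H]);y=np.array([F(p,.014) for p in Y])
    print(n,"\nlid",l.tolist(),l.mean(0),np.linalg.norm(np.roll(l,-1,0)-l,axis=1))
    e=lambda v:np.degrees(np.arctan2(v[1],v[0]))
    print("edge dirs",[e(v) for v in np.roll(l,-1,0)-l])
    print("handle",h.mean(0),np.linalg.norm(h[0]-h[1]),e(h[0]-h[1]))
    print("jar",F(J,.183)); print("tray",y.mean(0),np.linalg.norm(np.roll(y,-1,0)-y,axis=1),[e(v) for v in np.roll(y,-1,0)-y])
```

```text
top 
lid [[0.6658464976356151, 0.12677272351334604], [0.6726409803925142, -0.09049499983723078], [0.4298800432356362, -0.0967843997932092], [0.4303756415038511, 0.12096308094665034]] [0.5497 0.0151] [0.2174 0.2428 0.2177 0.2355]
edge dirs [np.float64(-88.20880732332579), np.float64(-178.51592482501704), np.float64(89.86959371482126), np.float64(1.4133404339820983)]
handle [ 0.5536 -0.081 ] 0.12471961568241219 2.3344729191635882
jar [0.5356 0.0344]
tray [ 0.5153 -0.3689] [0.1434 0.1476 0.1446 0.1478] [np.float64(-102.68545871538949), np.float64(168.63566634570887), np.float64(77.3843260074525), np.float64(-11.806184896321298)]
side 
lid [[0.6646178760261701, 0.12634891075926902], [0.6672324679803583, -0.09096132666128431], [0.441707875287095, -0.08896004648899125], [0.4293874258248008, 0.1102870334802013]] [0.5507 0.0142] [0.2173 0.2255 0.1996 0.2358]
edge dirs [np.float64(-89.31067280606077), np.float64(179.49157696519376), np.float64(93.53838116825229), np.float64(3.9061760278746496)]
handle [ 0.555  -0.0754] 0.10909836653402495 -5.960356062744845
jar [0.541 0.044]
tray [ 0.5135 -0.3721] [0.1456 0.144  0.1491 0.1454] [np.float64(-103.17954896917735), np.float64(168.45689869967498), np.float64(77.39393578784119), np.float64(-12.933174666268693)]
```

The top-view fix agrees with the given sizes: lid centre about (0.550, 0.015), yaw about 91°, handle about (0.553, -0.080) and tray about (0.5145, -0.3705). I'll move above the jar, where the wrist camera can refine it.

>>> {"op": "servo_tool", "data": {
  "series": [
    {"tx": 40, "ty": 55, "tz": 20, "rz": -3, "grip": 0},
    {"tx": 90, "ty": 130, "tz": 50, "rz": -7, "grip": 0},
    {"tx": 386, "ty": 563, "tz": 90, "rz": -14, "grip": 0},
    {"tx": 386, "ty": 563, "tz": 90, "rz": -14, "grip": 0},
    {"tx": 386, "ty": 563, "tz": 90, "rz": -14, "grip": 0},
    {"tx": 386, "ty": 563, "tz": 90, "rz": -14, "grip": 0},
    {"tx": 386, "ty": 563, "tz": 90, "rz": -14, "grip": 0},
    {"tx": 386, "ty": 563, "tz": 90, "rz": -14, "grip": 0},
    {"tx": 386, "ty": 563, "tz": 90, "rz": -14, "grip": 0},
    {"tx": 386, "ty": 563, "tz": 90, "rz": -14, "grip": 0},
    {"tx": 386, "ty": 563, "tz": 90, "rz": -14, "grip": 0},
    {"tx": 386, "ty": 563, "tz": 90, "rz": -14, "grip": 0}
  ]
}}

```text
invalid input
```

```bash
cat >> h.py <<'E'
from scipy.spatial.transform import Rotation as Ro
def wrist(name=None,k=1.56):
    from workcell import manip
    st=manip.state(); s=manip.snapshot("wrist")
    T=np.eye(4); T[:3,3]=st["position"]; T[:3,:3]=Ro.from_quat(np.roll(st["ee_rot"],-1)).as_matrix()
    C["wrist"]={"intrinsics":s["intrinsics"],"world_from_camera":T@s["hand_eye"],"pixels":s["pixels"]}
    pickle.dump(C,open("cams.pkl","wb"))
    if name: cv2.imwrite(f"pics/{name}.png",cv2.convertScaleAbs(cv2.resize(s["pixels"][:,:,::-1],None,fx=k,fy=k),alpha=1.4))
    return st
E
python3 - <<'E'
from h import *
st=wrist("w1"); print(st["t"],st["position"],Ro.from_quat(np.roll(st["ee_rot"],-1)).as_matrix(),st["qpos"],st["force"])
print(C["wrist"]["intrinsics"],C["wrist"]["world_from_camera"])
E
```

```text
0.1 [ 0.1496 -0.5286  0.2303] [[ 0.9622  0.2724 -0.0007]
 [ 0.2724 -0.9622  0.002 ]
 [-0.0001 -0.0022 -1.    ]] [ 1.2533  0.3116  0.014   1.5129 -0.0044  1.3192 -0.0272] [ 0.6612 -0.2209  0.0177]
[[327.0378   0.     248.8695]
 [  0.     327.0378 186.3887]
 [  0.       0.       1.    ]] [[ 0.2725  0.9231  0.2715  0.218 ]
 [-0.9622  0.262   0.0748 -0.5088]
 [-0.0021 -0.2816  0.9595  0.3726]
 [ 0.      0.      0.      1.    ]]
```

View pics/w1.png

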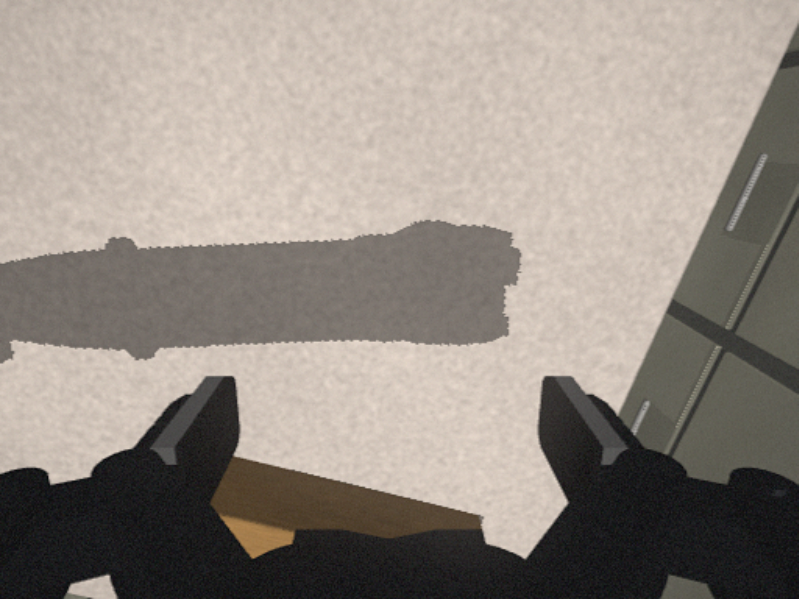

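The call was refused and the arm hasn't moved; the picture shows only the bench and the open fingers. I'll retry with all fields filled in.

>>> {"op": "servo_tool", "data": {
  "series": [
    {"tx": 40.0, "ty": 55.0, "tz": 20.0, "rx": 0.0, "ry": 0.0, "rz": -3.0, "grip": 0.0},
    {"tx": 90.0, "ty": 110.0, "tz": 50.0, "rx": 0.0, "ry": 0.0, "rz": -7.0, "grip": 0.0}
  ],
  "grip_force": 40
}}

```text
t: 0.4
position: [0.2237, -0.4357, 0.2711]
ee_rot: [-0.001, 0.997, 0.074, -0.0]
force: [1.1, 0.5, 0.4]
width: 0.0853
gripper_force: 0.0
```

>>> {"op": "servo_tool", "data": {
  "series": [
    {"tx": 300, "ty": 455, "tz": 40, "rx": 0, "ry": 0, "rz": -7, "grip": 0},
    {"tx": 300, "ty": 455, "tz": 40, "rx": 0, "ry": 0, "rz": -7, "grip": 0},
    {"tx": 300, "ty": 455, "tz": 40, "rx": 0, "ry": 0, "rz": -7, "grip": 0},
    {"tx": 300, "ty": 455, "tz": 40, "rx": 0, "ry": 0, "rz": -7, "grip": 0},
    {"tx": 300, "ty": 455, "tz": 40, "rx": 0, "ry": 0, "rz": -7, "grip": 0},
    {"tx": 300, "ty": 455, "tz": 40, "rx": 0, "ry": 0, "rz": -7, "grip": 0},
    {"tx": 300, "ty": 455, "tz": 40, "rx": 0, "ry": 0, "rz": -7, "grip": 0},
    {"tx": 300, "ty": 455, "tz": 40, "rx": 0, "ry": 0, "rz": -7, "grip": 0},
    {"tx": 300, "ty": 455, "tz": 40, "rx": 0, "ry": 0, "rz": -7, "grip": 0},
    {"tx": 300, "ty": 455, "tz": 40, "rx": 0, "ry": 0, "rz": -7, "grip": 0},
    {"tx": 300, "ty": 455, "tz": 40, "rx": 0, "ry": 0, "rz": -7, "grip": 0}
  ]
}}

```text
t: 1.78
position: [0.5234, 0.0168, 0.3112]
ee_rot: [0.001, 1.0, 0.015, -0.001]
force: [-0.3, 0.4, 0.5]
width: 0.0856
gripper_force: 0.0
```

Run:
```python
from h import *
st=wrist("w2"); print(st["t"],st["position"],Ro.from_quat(np.roll(st["ee_rot"],-1)).as_matrix(),st["qpos"],st["force"])
print("expect jar cap at",[(proj("wrist",p)+.5)*1.56-.5 for p in ([.5356,.0344,.183],[.541,.044,.183])])
```

```text
1.775 [0.5234 0.0168 0.3112] [[ 0.9995  0.0308 -0.0014]
 [ 0.0308 -0.9995 -0.0012]
 [-0.0015  0.0011 -1.    ]] [ 0.3374  0.2683 -0.5242  1.4087  0.1343  1.5015 -1.7207] [-0.322   0.3583  0.5072]
expect jar cap at [array([357.4492, 253.3573]), array([339.7237, 242.9789])]
```

View pics/w2.png

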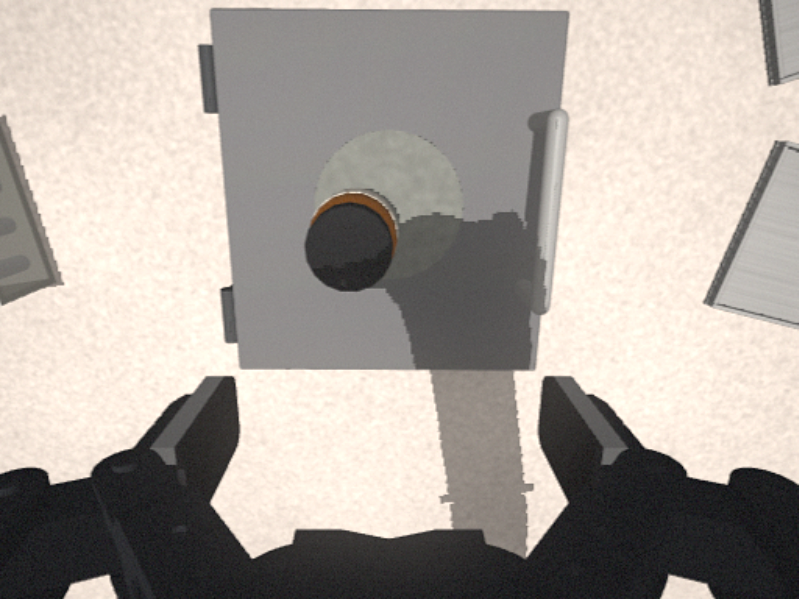

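The wrist view shows the jar cap centred at (350,248), the handle bar from (558,115) to (542,308), and the lid corners at (211,9), (569,12), (536,370) and (241,369).

Run:
```python
from h import *
W=lambda p,z:at("wrist",(p[0]+.5)/1.56-.5,(p[1]+.5)/1.56-.5,z)
print("jar",W((350,248),.183))
l=np.array([W(p,.108) for p in [(211,9),(569,12),(536,370),(241,369)]]); print(l,l.mean(0),"disc",W((389,204),.108))
h=np.array([W(p,.1505) for p in [(558,114),(542,308)]]); print(h,h.mean(0))
```

```text
jar [0.5384 0.0385]
[[ 0.6678  0.1293]
 [ 0.6729 -0.088 ]
 [ 0.4352 -0.0947]
 [ 0.4294  0.1233]] [0.5513 0.0175] disc [0.5537 0.0177]
[[ 0.6118 -0.0753]
 [ 0.4972 -0.0796]] [ 0.5545 -0.0775]
```

>>> {"op": "servo_tool", "data": {
  "series": [
    {"tx": 14, "ty": 20, "tz": -50, "rx": 0, "ry": 0, "rz": 0, "grip": 0},
    {"tx": 14, "ty": 20, "tz": -100, "rx": 0, "ry": 0, "rz": 0, "grip": 0},
    {"tx": 14, "ty": 20, "tz": -130, "rx": 0, "ry": 0, "rz": 0, "grip": 0},
    {"tx": 14, "ty": 20, "tz": -155, "rx": 0, "ry": 0, "rz": 0, "grip": 0},
    {"tx": 14, "ty": 20, "tz": -176, "rx": 0, "ry": 0, "rz": 0, "grip": 0},
    {"tx": 14, "ty": 20, "tz": -176, "rx": 0, "ry": 0, "rz": 0, "grip": 0},
    {"tx": 14, "ty": 20, "tz": -176, "rx": 0, "ry": 0, "rz": 0, "grip": 0}
  ],
  "grip_force": 30
}}

```text
t: 2.7
position: [0.5383, 0.0366, 0.1368]
ee_rot: [0.0, 1.0, 0.015, 0.001]
force: [0.2, -0.3, -0.5]
width: 0.0857
gripper_force: 0.0
```

>>> {"op": "servo_tool", "data": {
  "series": [
    {"tx": 0, "ty": 0, "tz": 0, "rx": 0, "ry": 0, "rz": 0, "grip": 40},
    {"tx": 0, "ty": 0, "tz": 0, "rx": 0, "ry": 0, "rz": 0, "grip": 80},
    {"tx": 0, "ty": 0, "tz": 0, "rx": 0, "ry": 0, "rz": 0, "grip": 130},
    {"tx": 0, "ty": 0, "tz": 0, "rx": 0, "ry": 0, "rz": 0, "grip": 160},
    {"tx": 0, "ty": 0, "tz": 0, "rx": 0, "ry": 0, "rz": 0, "grip": 160},
    {"tx": 0, "ty": 0, "tz": 0, "rx": 0, "ry": 0, "rz": 0, "grip": 160}
  ],
  "grip_force": 30
}}

```text
t: 3.45
position: [0.5383, 0.0381, 0.1369]
ee_rot: [-0.0, 1.0, 0.016, 0.001]
force: [-1.2, -0.4, 5.1]
width: 0.0524
gripper_force: 32.0
```

>>> {"op": "servo_tool", "data": {
  "series": [
    {"tx": 0, "ty": 0, "tz": 20, "rx": 0, "ry": 0, "rz": 0, "grip": 160},
    {"tx": 0, "ty": 0, "tz": 50, "rx": 0, "ry": 0, "rz": 0, "grip": 160},
    {"tx": 0, "ty": -5, "tz": 80, "rx": 0, "ry": 0, "rz": 0, "grip": 160},
    {"tx": -2, "ty": -35, "tz": 90, "rx": 0, "ry": 0, "rz": 0, "grip": 160},
    {"tx": -5, "ty": -85, "tz": 90, "rx": 0, "ry": 0, "rz": 0, "grip": 160},
    {"tx": -8, "ty": -140, "tz": 90, "rx": 0, "ry": 0, "rz": 0, "grip": 160},
    {"tx": -12, "ty": -195, "tz": 90, "rx": 0, "ry": 0, "rz": 0, "grip": 160},
    {"tx": -15, "ty": -250, "tz": 80, "rx": 0, "ry": 0, "rz": 0, "grip": 160},
    {"tx": -18, "ty": -305, "tz": 60, "rx": 0, "ry": 0, "rz": 0, "grip": 160},
    {"tx": -21, "ty": -355, "tz": 30, "rx": 0, "ry": 0, "rz": 0, "grip": 160},
    {"tx": -24, "ty": -393, "tz": 0, "rx": 0, "ry": 0, "rz": 0, "grip": 160},
    {"tx": -24, "ty": -409, "tz": -20, "rx": 0, "ry": 0, "rz": 0, "grip": 160}
  ]
}}

```text
t: 4.95
position: [0.5107, -0.3742, 0.1125]
ee_rot: [-0.0, 1.0, 0.013, -0.002]
force: [-0.6, -0.0, -2.9]
width: 0.0516
gripper_force: 32.5
```

>>> {"op": "servo_tool", "data": {
  "series": [
    {"tx": 0, "ty": 0, "tz": -25, "rx": 0, "ry": 0, "rz": 0, "grip": 160},
    {"tx": 0, "ty": 0, "tz": -45, "rx": 0, "ry": 0, "rz": 0, "grip": 160},
    {"tx": 0, "ty": 0, "tz": -62, "rx": 0, "ry": 0, "rz": 0, "grip": 160},
    {"tx": 0, "ty": 0, "tz": -73, "rx": 0, "ry": 0, "rz": 0, "grip": 160},
    {"tx": 0, "ty": 0, "tz": -78, "rx": 0, "ry": 0, "rz": 0, "grip": 160},
    {"tx": 0, "ty": 0, "tz": -80, "rx": 0, "ry": 0, "rz": 0, "grip": 160},
    {"tx": 0, "ty": 0, "tz": -80, "rx": 0, "ry": 0, "rz": 0, "grip": 160}
  ]
}}

```text
t: 5.82
position: [0.5141, -0.3715, 0.0364]
ee_rot: [0.0, 1.0, 0.016, 0.0]
force: [0.5, 0.2, -2.2]
width: 0.0523
gripper_force: 32.5
```

>>> {"op": "servo_tool", "data": {
  "series": [
    {"tx": 0, "ty": 0, "tz": -2, "rx": 0, "ry": 0, "rz": 0, "grip": 160},
    {"tx": 0, "ty": 0, "tz": -4, "rx": 0, "ry": 0, "rz": 0, "grip": 160},
    {"tx": 0, "ty": 0, "tz": -4, "rx": 0, "ry": 0, "rz": 0, "grip": 160}
  ]
}}

```text
t: 6.2
position: [0.514, -0.3715, 0.0325]
ee_rot: [0.0, 1.0, 0.016, 0.0]
force: [-0.5, -0.1, 1.9]
width: 0.0521
gripper_force: 32.9
```

Force went positive, so the jar is on the tray floor. Now I release it slowly and lift off.

>>> {"op": "servo_tool", "data": {
  "series": [
    {"tx": 0, "ty": 0, "tz": 0, "rx": 0, "ry": 0, "rz": 0, "grip": 80},
    {"tx": 0, "ty": 0, "tz": 0, "rx": 0, "ry": 0, "rz": 0, "grip": 40},
    {"tx": 0, "ty": 0, "tz": 0, "rx": 0, "ry": 0, "rz": 0, "grip": 0},
    {"tx": 0, "ty": 0, "tz": 0, "rx": 0, "ry": 0, "rz": 0, "grip": 0},
    {"tx": 0, "ty": 0, "tz": 0, "rx": 0, "ry": 0, "rz": 0, "grip": 0},
    {"tx": 0, "ty": 0, "tz": 25, "rx": 0, "ry": 0, "rz": 0, "grip": 0},
    {"tx": 0, "ty": 0, "tz": 70, "rx": 0, "ry": 0, "rz": 0, "grip": 0},
    {"tx": 0, "ty": 0, "tz": 130, "rx": 0, "ry": 0, "rz": 0, "grip": 0},
    {"tx": 0, "ty": 0, "tz": 190, "rx": 0, "ry": 0, "rz": 0, "grip": 0},
    {"tx": 0, "ty": 0, "tz": 220, "rx": 0, "ry": 0, "rz": 0, "grip": 0},
    {"tx": 0, "ty": 0, "tz": 220, "rx": 0, "ry": 0, "rz": 0, "grip": 0}
  ]
}}

```text
t: 7.58
position: [0.5155, -0.372, 0.2556]
ee_rot: [0.002, 1.0, 0.016, 0.003]
force: [0.2, -0.4, -0.9]
width: 0.0855
gripper_force: 0.0
```

Run:
```python
from h import *
st=wrist(); print(st["t"],st["position"])
from workcell import manip
s=manip.snapshot("side")["pixels"][:,:,::-1]
a=cv2.resize(C["wrist"]["pixels"][:,:,::-1],(440,330)); b=cv2.resize(s[150:310,200:400],(412,330),interpolation=cv2.INTER_CUBIC)[:,:360]
cv2.imwrite("pics/p1.png",cv2.convertScaleAbs(np.hstack([a,b]),alpha=1.3))
```

```text
7.575 [ 0.5155 -0.372   0.2556]
```

View pics/p1.png

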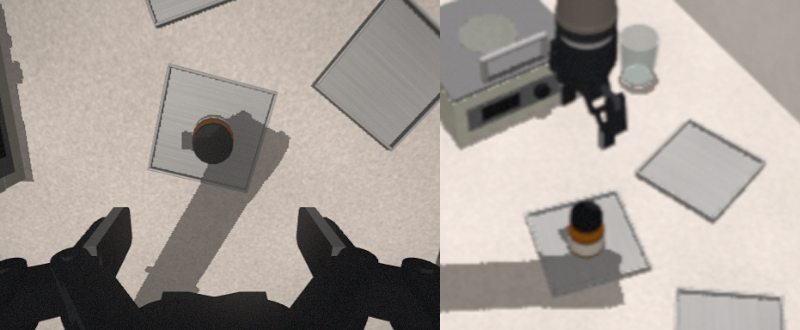

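The jar stands upright near the tray's centre. Next is the handle.

>>> {"op": "servo_tool", "data": {
  "series": [
    {"tx": 8, "ty": 60, "tz": 0, "rx": 0, "ry": 0, "rz": 0, "grip": 0},
    {"tx": 16, "ty": 120, "tz": 0, "rx": 0, "ry": 0, "rz": 0, "grip": 0},
    {"tx": 24, "ty": 180, "tz": 0, "rx": 0, "ry": 0, "rz": 0, "grip": 0},
    {"tx": 32, "ty": 240, "tz": -10, "rx": 0, "ry": 0, "rz": 0, "grip": 0},
    {"tx": 39, "ty": 280, "tz": -20, "rx": 0, "ry": 0, "rz": 0, "grip": 0},
    {"tx": 39, "ty": 293, "tz": -40, "rx": 0, "ry": 0, "rz": 0, "grip": 0},
    {"tx": 39, "ty": 293, "tz": -65, "rx": 0, "ry": 0, "rz": 0, "grip": 0},
    {"tx": 39, "ty": 293, "tz": -90, "rx": 0, "ry": 0, "rz": 0, "grip": 0},
    {"tx": 39, "ty": 293, "tz": -110, "rx": 0, "ry": 0, "rz": 0, "grip": 0},
    {"tx": 39, "ty": 293, "tz": -121, "rx": 0, "ry": 0, "rz": 0, "grip": 0},
    {"tx": 39, "ty": 293, "tz": -121, "rx": 0, "ry": 0, "rz": 0, "grip": 0},
    {"tx": 39, "ty": 293, "tz": -121, "rx": 0, "ry": 0, "rz": 0, "grip": 0}
  ]
}}

```text
t: 9.18
position: [0.5532, -0.0782, 0.1313]
ee_rot: [0.0, 1.0, 0.016, 0.001]
force: [-0.4, -0.7, 0.4]
width: 0.0852
gripper_force: 0.0
```

>>> {"op": "servo_tool", "data": {
  "series": [
    {"tx": 0, "ty": 0, "tz": 0, "rx": 0, "ry": 0, "rz": 0, "grip": 100},
    {"tx": 0, "ty": 0, "tz": 0, "rx": 0, "ry": 0, "rz": 0, "grip": 180},
    {"tx": 0, "ty": 0, "tz": 0, "rx": 0, "ry": 0, "rz": 0, "grip": 240},
    {"tx": 0, "ty": 0, "tz": 0, "rx": 0, "ry": 0, "rz": 0, "grip": 250},
    {"tx": 0, "ty": 0, "tz": 0, "rx": 0, "ry": 0, "rz": 0, "grip": 250},
    {"tx": 0, "ty": 0, "tz": 0, "rx": 0, "ry": 0, "rz": 0, "grip": 250},
    {"tx": 0, "ty": 0, "tz": 0, "rx": 0, "ry": 0, "rz": 0, "grip": 250}
  ],
  "grip_force": 30
}}

```text
t: 10.05
position: [0.5528, -0.0771, 0.131]
ee_rot: [-0.001, 1.0, 0.016, 0.0]
force: [-1.7, 4.1, 2.5]
width: 0.0111
gripper_force: 29.5
```

Run:
```python
import numpy as np
def P(th):
    a=np.radians(13.7+th); t=np.radians(.25*th)
    s=-211*np.cos(a)-19*np.sin(t); return np.array([s,211*np.sin(a)-19*np.cos(t),-.25*th])
for A,L in ((0,[2,5,9,13,18,23,28,33,38,43,47,50]),(50,[53,57,61,65,69,73,77,81,85,88,91,93])):
    for th in L:
        d=P(th)-P(A); print(th,"tx %.0f ty %.0f tz %.0f rx %.1f"%(-.027*d[0],d[0],d[1],d[2]))
    print()
```

```text
2 tx -0 ty 2 tz 7 rx -0.5
5 tx -0 ty 5 tz 18 rx -1.2
9 tx -0 ty 10 tz 31 rx -2.2
13 tx -0 ty 15 tz 45 rx -3.2
18 tx -1 ty 24 tz 61 rx -4.5
23 tx -1 ty 34 tz 76 rx -5.8
28 tx -1 ty 45 tz 91 rx -7.0
33 tx -2 ty 58 tz 104 rx -8.2
38 tx -2 ty 71 tz 116 rx -9.5
43 tx -2 ty 86 tz 127 rx -10.8
47 tx -3 ty 98 tz 134 rx -11.8
50 tx -3 ty 107 tz 140 rx -12.5

53 tx -0 ty 10 tz 5 rx -0.8
57 tx -1 ty 23 tz 10 rx -1.8
61 tx -1 ty 37 tz 15 rx -2.8
65 tx -1 ty 51 tz 18 rx -3.8
69 tx -2 ty 65 tz 21 rx -4.8
73 tx -2 ty 80 tz 22 rx -5.8
77 tx -3 ty 94 tz 22 rx -6.8
81 tx -3 ty 108 tz 22 rx -7.8
85 tx -3 ty 123 tz 20 rx -8.8
88 tx -4 ty 133 tz 18 rx -9.5
91 tx -4 ty 144 tz 16 rx -10.2
93 tx -4 ty 151 tz 14 rx -10.8
```

>>> {"op": "servo_tool", "data": {
  "series": [
    {"tx": 0, "ty": 3, "tz": 7, "rx": -0.5, "ry": 0, "rz": 0, "grip": 250},
    {"tx": 0, "ty": 6, "tz": 18, "rx": -1.2, "ry": 0, "rz": 0, "grip": 250},
    {"tx": 0, "ty": 11, "tz": 31, "rx": -2.2, "ry": 0, "rz": 0, "grip": 250},
    {"tx": 0, "ty": 16, "tz": 45, "rx": -3.2, "ry": 0, "rz": 0, "grip": 250},
    {"tx": -1, "ty": 25, "tz": 61, "rx": -4.5, "ry": 0, "rz": 0, "grip": 250},
    {"tx": -1, "ty": 35, "tz": 76, "rx": -5.8, "ry": 0, "rz": 0, "grip": 250},
    {"tx": -1, "ty": 46, "tz": 91, "rx": -7, "ry": 0, "rz": 0, "grip": 250},
    {"tx": -2, "ty": 59, "tz": 104, "rx": -8.2, "ry": 0, "rz": 0, "grip": 250},
    {"tx": -2, "ty": 72, "tz": 116, "rx": -9.5, "ry": 0, "rz": 0, "grip": 250},
    {"tx": -2, "ty": 87, "tz": 127, "rx": -10.8, "ry": 0, "rz": 0, "grip": 250},
    {"tx": -3, "ty": 99, "tz": 134, "rx": -11.8, "ry": 0, "rz": 0, "grip": 250},
    {"tx": -3, "ty": 108, "tz": 140, "rx": -12.5, "ry": 0, "rz": 0, "grip": 250}
  ]
}}

```text
t: 11.55
position: [0.5499, 0.0286, 0.2729]
ee_rot: [0.111, 0.994, 0.015, -0.001]
force: [-0.5, -4.1, 3.3]
width: 0.0109
gripper_force: 29.2
```

>>> {"op": "servo_tool", "data": {
  "series": [
    {"tx": 0, "ty": 10, "tz": 5, "rx": -0.8, "ry": 0, "rz": 0, "grip": 250},
    {"tx": -1, "ty": 23, "tz": 10, "rx": -1.8, "ry": 0, "rz": 0, "grip": 250},
    {"tx": -1, "ty": 37, "tz": 15, "rx": -2.8, "ry": 0, "rz": 0, "grip": 250},
    {"tx": -1, "ty": 51, "tz": 18, "rx": -3.8, "ry": 0, "rz": 0, "grip": 250},
    {"tx": -2, "ty": 65, "tz": 21, "rx": -4.8, "ry": 0, "rz": 0, "grip": 250},
    {"tx": -2, "ty": 80, "tz": 22, "rx": -5.8, "ry": 0, "rz": 0, "grip": 250},
    {"tx": -3, "ty": 94, "tz": 22, "rx": -6.8, "ry": 0, "rz": 0, "grip": 250},
    {"tx": -3, "ty": 108, "tz": 22, "rx": -7.8, "ry": 0, "rz": 0, "grip": 250},
    {"tx": -3, "ty": 123, "tz": 20, "rx": -8.8, "ry": 0, "rz": 0, "grip": 250},
    {"tx": -4, "ty": 133, "tz": 18, "rx": -9.5, "ry": 0, "rz": 0, "grip": 250},
    {"tx": -4, "ty": 144, "tz": 16, "rx": -10.2, "ry": 0, "rz": 0, "grip": 250},
    {"tx": -4, "ty": 151, "tz": 14, "rx": -10.8, "ry": 0, "rz": 0, "grip": 250}
  ]
}}

```text
t: 13.05
position: [0.546, 0.1834, 0.2858]
ee_rot: [0.201, 0.98, 0.016, -0.002]
force: [1.7, 1.3, 7.8]
width: 0.0108
gripper_force: 31.8
```

>>> {"op": "servo_tool", "data": {
  "series": [
    {"tx": 0, "ty": 7, "tz": -2, "rx": 0, "ry": 0, "rz": 0, "grip": 250},
    {"tx": 0, "ty": 14, "tz": -4, "rx": 0, "ry": 0, "rz": 0, "grip": 250},
    {"tx": 0, "ty": 18, "tz": -6, "rx": 0, "ry": 0, "rz": 0, "grip": 250},
    {"tx": 0, "ty": 18, "tz": -6, "rx": 0, "ry": 0, "rz": 0, "grip": 250}
  ]
}}

```text
t: 13.55
position: [0.5455, 0.2008, 0.2789]
ee_rot: [0.2, 0.98, 0.016, -0.003]
force: [1.7, 2.4, 4.7]
width: 0.0107
gripper_force: 32.0
```

>>> {"op": "servo_tool", "data": {
  "series": [
    {"tx": 0, "ty": 0, "tz": 0, "rx": 0, "ry": 0, "rz": 0, "grip": 200},
    {"tx": 0, "ty": 0, "tz": 0, "rx": 0, "ry": 0, "rz": 0, "grip": 150},
    {"tx": 0, "ty": 0, "tz": 0, "rx": 0, "ry": 0, "rz": 0, "grip": 150},
    {"tx": 0, "ty": 0, "tz": 0, "rx": 0, "ry": 0, "rz": 0, "grip": 150}
  ]
}}

```text
t: 14.05
position: [0.5456, 0.1985, 0.2785]
ee_rot: [0.202, 0.979, 0.015, -0.004]
force: [1.3, 0.3, 0.0]
width: 0.0353
gripper_force: 0.0
```

Run:
```python
from h import *
from workcell import manip
s=manip.snapshot("side")["pixels"][:,:,::-1]; t=manip.snapshot("top")["pixels"][:,:,::-1]
a=cv2.resize(t[110:270,140:300],(400,400),interpolation=cv2.INTER_CUBIC); b=cv2.resize(s[60:230,160:330],(400,400),interpolation=cv2.INTER_CUBIC)
cv2.imwrite("pics/p2.png",cv2.convertScaleAbs(np.hstack([a,b]),alpha=1.5))
```

```text
(no output)
```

View pics/p2.png

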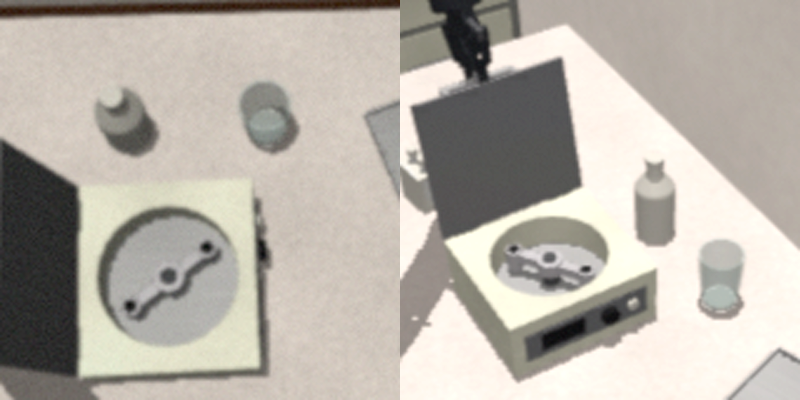

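The lid is open at about 98–100°. In the top crop the rotor hub is at (168,276) and the carriers at (130,305) and (207,247), which puts the rotor at about 0.65 rad. I'll retract along the tool, go over the lid, straighten the tool and close the fingers.

>>> {"op": "servo_tool", "data": {
  "series": [
    {"tx": 0, "ty": 10, "tz": 23, "rx": 0, "ry": 0, "rz": 0, "grip": 150},
    {"tx": 0, "ty": 22, "tz": 52, "rx": 0, "ry": 0, "rz": 0, "grip": 150},
    {"tx": 0, "ty": 32, "tz": 90, "rx": 0, "ry": 0, "rz": 0, "grip": 150},
    {"tx": 0, "ty": 20, "tz": 130, "rx": 4, "ry": 0, "rz": 0, "grip": 150},
    {"tx": -5, "ty": -30, "tz": 150, "rx": 10, "ry": 0, "rz": 0, "grip": 200},
    {"tx": -15, "ty": -85, "tz": 150, "rx": 16, "ry": 0, "rz": 0, "grip": 255},
    {"tx": -22, "ty": -140, "tz": 145, "rx": 20, "ry": 0, "rz": 0, "grip": 255},
    {"tx": -28, "ty": -190, "tz": 130, "rx": 23, "ry": 0, "rz": 0, "grip": 255},
    {"tx": -28, "ty": -210, "tz": 90, "rx": 23.3, "ry": 0, "rz": 0, "grip": 255},
    {"tx": -28, "ty": -210, "tz": 40, "rx": 23.3, "ry": 0, "rz": 0, "grip": 255},
    {"tx": -28, "ty": -210, "tz": 0, "rx": 23.3, "ry": 0, "rz": 0, "grip": 255},
    {"tx": -28, "ty": -210, "tz": 0, "rx": 23.3, "ry": 0, "rz": 0, "grip": 255}
  ]
}}

```text
t: 15.65
position: [0.5151, -0.0118, 0.2758]
ee_rot: [0.0, 1.0, 0.016, -0.004]
force: [-0.1, 0.2, 0.8]
width: -0.0
gripper_force: 0.0
```

Run:
```python
from h import *
st=wrist("w3"); print(st["t"],st["position"],Ro.from_quat(np.roll(st["ee_rot"],-1)).as_matrix(),st["force"],st["width"])
g=lambda x,y:(140+(x+.5)/2.5-.5,110+(y+.5)/2.5-.5)
print("hub",at("top",*g(168,276),.096),"carriers",at("top",*g(130,305),.09),at("top",*g(207,247),.09))
```

```text
15.65 [ 0.5151 -0.0118  0.2758] [[ 0.9995  0.0312 -0.0081]
 [ 0.0312 -0.9995 -0.0003]
 [-0.0081  0.     -1.    ]] [-0.0573  0.2152  0.8344] -9.235009553685475e-07
hub [0.551  0.0154] carriers [0.5165 0.0633] [ 0.588 -0.033]
```

View pics/w3.png

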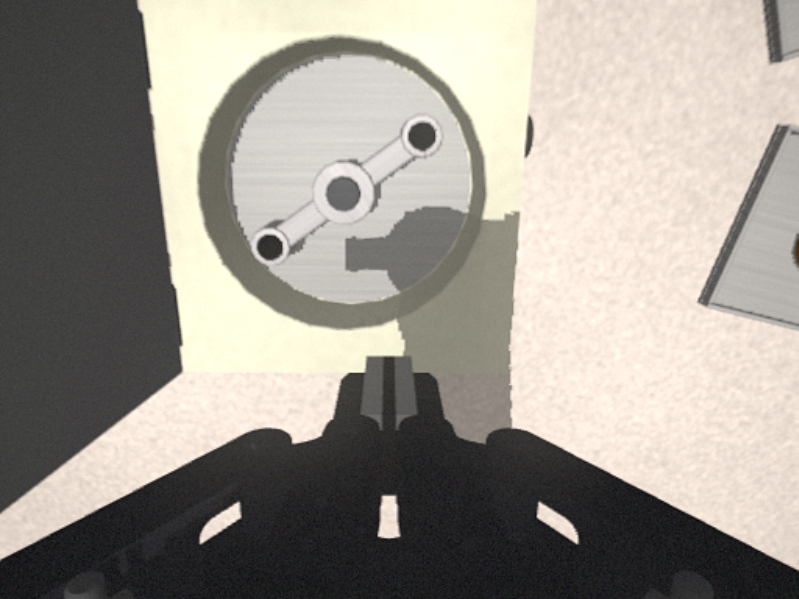

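The wrist view shows the lid open on the left, the rotor hub at (343,193) and a free gap below-right of the arms for the fingers. The knuckles look wide, so I'll turn the tool 88° to spread them parallel to the hinge, then go down.

>>> {"op": "servo_tool", "data": {
  "series": [
    {"tx": 2, "ty": 2, "tz": 0, "rx": 0, "ry": 0, "rz": 10, "grip": 255},
    {"tx": 2, "ty": 2, "tz": 0, "rx": 0, "ry": 0, "rz": 20, "grip": 255},
    {"tx": 2, "ty": 2, "tz": 0, "rx": 0, "ry": 0, "rz": 30, "grip": 255},
    {"tx": 2, "ty": 2, "tz": 0, "rx": 0, "ry": 0, "rz": 40, "grip": 255},
    {"tx": 2, "ty": 2, "tz": 0, "rx": 0, "ry": 0, "rz": 50, "grip": 255},
    {"tx": 2, "ty": 2, "tz": 0, "rx": 0, "ry": 0, "rz": 60, "grip": 255},
    {"tx": 2, "ty": 2, "tz": 0, "rx": 0, "ry": 0, "rz": 70, "grip": 255},
    {"tx": 2, "ty": 2, "tz": 0, "rx": 0, "ry": 0, "rz": 80, "grip": 255},
    {"tx": 2, "ty": 2, "tz": 0, "rx": 0, "ry": 0, "rz": 88, "grip": 255},
    {"tx": 2, "ty": 2, "tz": 0, "rx": 0, "ry": 0, "rz": 88, "grip": 255},
    {"tx": 2, "ty": 2, "tz": 0, "rx": 0, "ry": 0, "rz": 88, "grip": 255}
  ]
}}

```text
t: 17.08
position: [0.5206, -0.0092, 0.2803]
ee_rot: [0.001, 0.709, 0.705, 0.001]
force: [-0.1, 0.3, -0.0]
width: -0.0001
gripper_force: 0.0
```

Run:
```python
from h import *
st=wrist(); print(st["t"],st["position"],Ro.from_quat(np.roll(st["ee_rot"],-1)).as_matrix(),st["qpos"])
r=43; A=np.radians
for a0 in (217,361,505):
    print(a0,[(a0+12*i,int(round(r*(np.cos(A(a0+12*i))-np.cos(A(a0))))),int(round(r*(np.sin(A(a0+12*i))-np.sin(A(a0)))))) for i in range(1,13)])
```

```text
17.075 [ 0.5206 -0.0092  0.2803] [[ 0.0054  1.      0.0028]
 [ 1.     -0.0054 -0.0002]
 [-0.0002  0.0028 -1.    ]] [ 0.4933  0.288  -0.6585  1.4817  0.1771  1.4291 -0.1751]
217 [(229, 6, -7), (241, 13, -12), (253, 22, -15), (265, 31, -17), (277, 40, -17), (289, 48, -15), (301, 56, -11), (313, 64, -6), (325, 70, 1), (337, 74, 9), (349, 77, 18), (361, 77, 27)]
361 [(373, -1, 9), (385, -4, 17), (397, -9, 25), (409, -15, 32), (421, -22, 37), (433, -30, 40), (445, -39, 42), (457, -48, 42), (469, -57, 40), (481, -65, 36), (493, -72, 31), (505, -78, 24)]
505 [(517, -4, -8), (529, -7, -16), (541, -8, -25), (553, -7, -34), (565, -4, -43), (577, 1, -51), (589, 7, -57), (601, 14, -62), (613, 23, -66), (625, 31, -68), (637, 40, -67), (649, 49, -65)]
```

>>> {"op": "servo_tool", "data": {
  "series": [
    {"tx": -4, "ty": 0, "tz": -40, "rx": 0, "ry": 0, "rz": 0, "grip": 255},
    {"tx": -4, "ty": 0, "tz": -80, "rx": 0, "ry": 0, "rz": 0, "grip": 255},
    {"tx": -4, "ty": 0, "tz": -120, "rx": 0, "ry": 0, "rz": 0, "grip": 255},
    {"tx": -4, "ty": 0, "tz": -150, "rx": 0, "ry": 0, "rz": 0, "grip": 255},
    {"tx": -4, "ty": 0, "tz": -170, "rx": 0, "ry": 0, "rz": 0, "grip": 255},
    {"tx": -4, "ty": 0, "tz": -185, "rx": 0, "ry": 0, "rz": 0, "grip": 255},
    {"tx": -4, "ty": 0, "tz": -197, "rx": 0, "ry": 0, "rz": 0, "grip": 255},
    {"tx": -4, "ty": 0, "tz": -204, "rx": 0, "ry": 0, "rz": 0, "grip": 255},
    {"tx": -4, "ty": 0, "tz": -204, "rx": 0, "ry": 0, "rz": 0, "grip": 255},
    {"tx": -4, "ty": 0, "tz": -204, "rx": 0, "ry": 0, "rz": 0, "grip": 255}
  ]
}}

```text
t: 18.38
position: [0.5163, -0.0092, 0.0754]
ee_rot: [0.0, 0.708, 0.706, 0.0]
force: [-0.1, -0.7, -0.4]
width: -0.0001
gripper_force: 0.0
```

>>> {"op": "servo_tool", "data": {
  "series": [
    {"tx": 6, "ty": -7, "tz": 0, "rx": 0, "ry": 0, "rz": 0, "grip": 255},
    {"tx": 13, "ty": -12, "tz": 0, "rx": 0, "ry": 0, "rz": 0, "grip": 255},
    {"tx": 22, "ty": -15, "tz": 0, "rx": 0, "ry": 0, "rz": 0, "grip": 255},
    {"tx": 31, "ty": -17, "tz": 0, "rx": 0, "ry": 0, "rz": 0, "grip": 255},
    {"tx": 40, "ty": -17, "tz": 0, "rx": 0, "ry": 0, "rz": 0, "grip": 255},
    {"tx": 48, "ty": -15, "tz": 0, "rx": 0, "ry": 0, "rz": 0, "grip": 255},
    {"tx": 56, "ty": -11, "tz": 0, "rx": 0, "ry": 0, "rz": 0, "grip": 255},
    {"tx": 64, "ty": -6, "tz": 0, "rx": 0, "ry": 0, "rz": 0, "grip": 255},
    {"tx": 70, "ty": 1, "tz": 0, "rx": 0, "ry": 0, "rz": 0, "grip": 255},
    {"tx": 74, "ty": 9, "tz": 0, "rx": 0, "ry": 0, "rz": 0, "grip": 255},
    {"tx": 77, "ty": 18, "tz": 0, "rx": 0, "ry": 0, "rz": 0, "grip": 255},
    {"tx": 77, "ty": 27, "tz": 0, "rx": 0, "ry": 0, "rz": 0, "grip": 255}
  ]
}}

```text
t: 19.88
position: [0.593, 0.0185, 0.0749]
ee_rot: [0.0, 0.708, 0.706, 0.0]
force: [-0.2, -1.2, -0.5]
width: 0.0003
gripper_force: 0.4
```

>>> {"op": "servo_tool", "data": {
  "series": [
    {"tx": -1, "ty": 9, "tz": 0, "rx": 0, "ry": 0, "rz": 0, "grip": 255},
    {"tx": -4, "ty": 17, "tz": 0, "rx": 0, "ry": 0, "rz": 0, "grip": 255},
    {"tx": -9, "ty": 25, "tz": 0, "rx": 0, "ry": 0, "rz": 0, "grip": 255},
    {"tx": -15, "ty": 32, "tz": 0, "rx": 0, "ry": 0, "rz": 0, "grip": 255},
    {"tx": -22, "ty": 37, "tz": 0, "rx": 0, "ry": 0, "rz": 0, "grip": 255},
    {"tx": -30, "ty": 40, "tz": 0, "rx": 0, "ry": 0, "rz": 0, "grip": 255},
    {"tx": -39, "ty": 42, "tz": 0, "rx": 0, "ry": 0, "rz": 0, "grip": 255},
    {"tx": -48, "ty": 42, "tz": 0, "rx": 0, "ry": 0, "rz": 0, "grip": 255},
    {"tx": -57, "ty": 40, "tz": 0, "rx": 0, "ry": 0, "rz": 0, "grip": 255},
    {"tx": -65, "ty": 36, "tz": 0, "rx": 0, "ry": 0, "rz": 0, "grip": 255},
    {"tx": -72, "ty": 31, "tz": 0, "rx": 0, "ry": 0, "rz": 0, "grip": 255},
    {"tx": -78, "ty": 24, "tz": 0, "rx": 0, "ry": 0, "rz": 0, "grip": 255}
  ]
}}

```text
t: 21.38
position: [0.5143, 0.0413, 0.0748]
ee_rot: [-0.0, 0.708, 0.706, 0.0]
force: [0.2, -0.4, 0.4]
width: 0.0001
gripper_force: 0.2
```

>>> {"op": "servo_tool", "data": {
  "series": [
    {"tx": -4, "ty": -8, "tz": 0, "rx": 0, "ry": 0, "rz": 0, "grip": 255},
    {"tx": -7, "ty": -16, "tz": 0, "rx": 0, "ry": 0, "rz": 0, "grip": 255},
    {"tx": -8, "ty": -25, "tz": 0, "rx": 0, "ry": 0, "rz": 0, "grip": 255},
    {"tx": -7, "ty": -34, "tz": 0, "rx": 0, "ry": 0, "rz": 0, "grip": 255},
    {"tx": -4, "ty": -43, "tz": 0, "rx": 0, "ry": 0, "rz": 0, "grip": 255},
    {"tx": 1, "ty": -51, "tz": 0, "rx": 0, "ry": 0, "rz": 0, "grip": 255},
    {"tx": 7, "ty": -57, "tz": 0, "rx": 0, "ry": 0, "rz": 0, "grip": 255},
    {"tx": 14, "ty": -62, "tz": 0, "rx": 0, "ry": 0, "rz": 0, "grip": 255},
    {"tx": 18, "ty": -64, "tz": 0, "rx": 0, "ry": 0, "rz": 0, "grip": 255},
    {"tx": 21, "ty": -65, "tz": 0, "rx": 0, "ry": 0, "rz": 0, "grip": 255},
    {"tx": 23, "ty": -66, "tz": 0, "rx": 0, "ry": 0, "rz": 0, "grip": 255}
  ]
}}

```text
t: 22.75
position: [0.5377, -0.024, 0.0747]
ee_rot: [-0.0, 0.708, 0.706, -0.0]
force: [-1.4, -0.5, -0.2]
width: -0.0
gripper_force: 0.3
```

Run:
```python
from h import *
from workcell import manip
print(manip.state()["position"],manip.state()["force"])
t=manip.snapshot("top")["pixels"][:,:,::-1]; s=manip.snapshot("side")["pixels"][:,:,::-1]
np.save("t2.npy",t)
a=cv2.resize(t[150:250,150:250],(400,400),interpolation=cv2.INTER_CUBIC); b=cv2.resize(s[60:300,160:400],(400,400),interpolation=cv2.INTER_CUBIC)
cv2.imwrite("pics/p3.png",cv2.convertScaleAbs(np.hstack([a,b]),alpha=1.5))
```

```text
[ 0.5377 -0.024   0.0747] [-1.3823 -0.534  -0.1658]
```

View pics/p3.png

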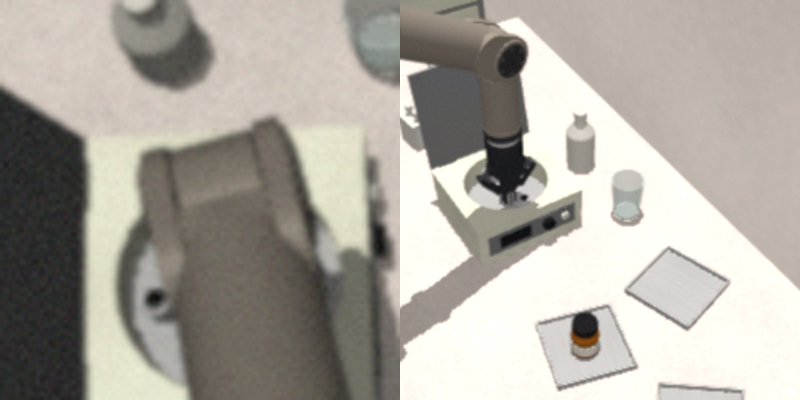

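The lid is open, the jar is in its tray, and a carrier shows at (155,297) in the top crop. That puts the arms at azimuths of about 101°/281°, so the rotor is at about 6.45 rad. I'll back off and lift.

>>> {"op": "servo_tool", "data": {
  "series": [
    {"tx": -4, "ty": 1, "tz": 0, "rx": 0, "ry": 0, "rz": 0, "grip": 255},
    {"tx": -10, "ty": 3, "tz": 0, "rx": 0, "ry": 0, "rz": 0, "grip": 255},
    {"tx": -10, "ty": 3, "tz": 0, "rx": 0, "ry": 0, "rz": 0, "grip": 255},
    {"tx": -10, "ty": 3, "tz": 30, "rx": 0, "ry": 0, "rz": 0, "grip": 255},
    {"tx": -10, "ty": 0, "tz": 80, "rx": 0, "ry": 0, "rz": 0, "grip": 255},
    {"tx": -15, "ty": -20, "tz": 135, "rx": 0, "ry": 0, "rz": 0, "grip": 255},
    {"tx": -20, "ty": -60, "tz": 185, "rx": 0, "ry": 0, "rz": 0, "grip": 255},
    {"tx": -30, "ty": -110, "tz": 205, "rx": 0, "ry": 0, "rz": 0, "grip": 255},
    {"tx": -40, "ty": -160, "tz": 210, "rx": 0, "ry": 0, "rz": 0, "grip": 255},
    {"tx": -40, "ty": -180, "tz": 210, "rx": 0, "ry": 0, "rz": 0, "grip": 255},
    {"tx": -40, "ty": -180, "tz": 210, "rx": 0, "ry": 0, "rz": 0, "grip": 255},
    {"tx": -40, "ty": -180, "tz": 210, "rx": 0, "ry": 0, "rz": 0, "grip": 255}
  ]
}}

```text
t: 24.35
position: [0.4983, -0.2013, 0.2845]
ee_rot: [-0.001, 0.707, 0.707, 0.001]
force: [-0.3, 0.1, 0.8]
width: -0.0003
gripper_force: 0.0
```

Run:
```python
from h import *
from workcell import manip
t=[manip.snapshot("top")["pixels"]]
for i in range(3): t.append(manip.snapshot("top")["pixels"])
print(manip.state()["position"],manip.state()["t"])
def carr(im):  # dark carrier holes on the floor: pixels near r=60 mm circle at z=.09
    g=cv2.cvtColor(im,cv2.COLOR_RGB2GRAY).astype(np.float32)
    out=[]
    for a in range(0,360,3):
        u,v=proj("top",[.551+.06*np.cos(np.radians(a)),.0157+.06*np.sin(np.radians(a)),.09])
        out.append(cv2.getRectSubPix(g,(3,3),(float(u),float(v))).mean())
    out=np.array(out); o=np.argsort(out)[:8]; return sorted([(int(i*3),int(out[i])) for i in o])
print(carr(t[0])); print(carr(t[-1])); print("u,v carrier seen at p3:",at("top",188.4,223.9,.09))
```

```text
[ 0.4982 -0.2023  0.2848] 24.55
[(96, 53), (99, 32), (102, 30), (105, 47), (279, 48), (282, 32), (285, 36), (288, 57)]
[(96, 55), (99, 34), (102, 32), (105, 48), (279, 48), (282, 32), (285, 35), (288, 58)]
u,v carrier seen at p3: [0.5413 0.0741]
```

```bash
python3 -c "
from workcell import manip
print(manip.sign_off())"
```

```text
the job is handed in; nothing more can be done
None
```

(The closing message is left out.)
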